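Count three gaps along the tin rack and push the loaf tin in

TASK

Beginning at the end of the tin rack where the tall post stands, run a fingertip along the tops of the rack's upright plates, touching the first four in turn, to count off three gaps. Then push the loose loaf tin, which stands in front of the rack, along the table into that third gap, end first and fully home against the rack's back wall. Push only: never pick the tin up or lift it off the table, and leave all the other things where they are.

Things in the scene. Friction and masses are not known exactly. Their poses are not given: they have to be found in the camera images.
- rack: Low aluminium tin rack fixed on the table: five plates along its y axis and a back wall, leaving four gaps 70 mm wide, centres at rack y = +123, +41, -41, -123 mm. No floor, open at front and top, 55 mm high. Origin on the table, mid-row, mid-depth; x points into the gaps (away from the robot), y to the left, z up. Gaps run from x = -40 mm to the wall face at x = +40 mm. Turned up to 0.2 rad.
- plate0: Upright plate no. 0 of the rack, fixed to it; origin on the table under the plate's middle, axes as the rack's, at rack y = +164 mm. 12 mm thick (y), from x = -40 to +40 mm, rounded top edge 55 mm above the table, rounded front edge.
- plate1: Upright plate no. 1 of the rack, fixed to it; origin on the table under the plate's middle, axes as the rack's, at rack y = +82 mm. 12 mm thick (y), from x = -40 to +40 mm, rounded top edge 55 mm above the table, rounded front edge.
- plate2: Upright plate no. 2 of the rack, fixed to it; origin on the table under the plate's middle, axes as the rack's, at rack y = +0 mm. 12 mm thick (y), from x = -40 to +40 mm, rounded top edge 55 mm above the table, rounded front edge.
- plate3: Upright plate no. 3 of the rack, fixed to it; origin on the table under the plate's middle, axes as the rack's, at rack y = -82 mm. 12 mm thick (y), from x = -40 to +40 mm, rounded top edge 55 mm above the table, rounded front edge.
- plate4: Upright plate no. 4 of the rack, fixed to it; origin on the table under the plate's middle, axes as the rack's, at rack y = -164 mm. 12 mm thick (y), from x = -40 to +40 mm, rounded top edge 55 mm above the table, rounded front edge.
- tall_post: Fixed steel post, 14 mm thick with a 32 mm ball on top, 100 mm tall, on a 36 mm round foot; stands just beyond one end of the rack (either end), about 76 mm from the middle of the end plate. It marks the end from which the gaps are counted. Origin on the table under it.
- short_post: The same kind of post but only 40 mm tall, with a 24 mm ball, beyond the other end of the rack. Origin on the table under it.
- tin_center (a point): The loose loaf tin to be pushed: open-topped dark steel tin, 92 mm long (its x), 56 mm wide (y), 40 mm high, walls and floor 3 mm, standing alone on the bare table in front of the rack, turned up to 0.35 rad, free to slide. The point is its centre, 20 mm above its underside.
- tin_b_center (a point): Another loaf tin of the same shape, standing in an end gap of the rack, a bystander; the point is its centre, 20 mm above its underside.
- tin_c_center (a point): Another loaf tin of the same shape, standing in an end gap of the rack, a bystander; the point is its centre, 20 mm above its underside.
- jar: Bystander: glass jar, 80 mm across, 120 mm tall, left of the rack; origin at its underside.
- cutter: Bystander: steel ring cutter, 76 mm across, 45 mm tall, front left; origin at its underside.
- bowl: Bystander: white bowl, 130 mm across, 55 mm tall, right of the rack; origin at its underside.
- brush: Bystander: pastry brush lying front right; origin at its underside.
- tin: The same loose tin (0.17 to 0.35 kg, inside 86 by 50 mm); origin at the centre of its underside, x along its length. Fully home, it lies at rack x = -6 mm and its near end sticks 12 mm out of the gap.
Things that resemble listed ones, but are neither listed nor needed, are in the scene too. What is shaped like the tin but green, purple or red is not meant.

How it is judged:
On the way, in this order (a step that is already met when the one before it is completed fails the run):
1. a finger touches the first plate counted from the tall post's end (((y of tall_post in the frame of rack above 0 m and contact force between the fingers and plate0 above 0.3 N) or (y of tall_post in the frame of rack below 0 m and contact force between the fingers and plate4 above 0.3 N))).
2. a finger touches the second plate counted from the tall post's end (((y of tall_post in the frame of rack above 0 m and contact force between the fingers and plate1 above 0.3 N) or (y of tall_post in the frame of rack below 0 m and contact force between the fingers and plate3 above 0.3 N))).
3. a finger touches the third plate counted from the tall post's end (((y of tall_post in the frame of rack above 0 m and contact force between the fingers and plate2 above 0.3 N) or (y of tall_post in the frame of rack below 0 m and contact force between the fingers and plate2 above 0.3 N))).
4. a finger touches the fourth plate counted from the tall post's end (((y of tall_post in the frame of rack above 0 m and contact force between the fingers and plate3 above 0.3 N) or (y of tall_post in the frame of rack below 0 m and contact force between the fingers and plate1 above 0.3 N))).
5. the tin stands fully home in the third gap (x of tin_center in the frame of rack between -0.016 and 0.006 m and ((y of tall_post in the frame of rack above 0 m and y of tin_center in the frame of rack between -0.053 and -0.029 m) or (y of tall_post in the frame of rack below 0 m and y of tin_center in the frame of rack between 0.029 and 0.053 m)) and angle between the x axis of tin_center and the x axis of rack, either way round below 0.2 rad and angle between tin_center's own z axis and vertical below 0.1 rad and height (world z) of tin_center below 0.026 m), for 0.2 s.
At the end, for the whole second after the job is handed in: The loose tin stands flat on the table in the third gap from the tall post's end: its centre within 12 mm of the gap's middle line and no more than 10 mm short of fully home, turned less than 0.2 rad from the gap, at rest; no bystander moved 30 mm or more (all of step 5 and linear speed of tin below 0.01 m/s and distance of each of tin_b_center, tin_c_center, jar, cutter, bowl, brush from where it was at the start of the episode below 0.03 m); the robot touches nothing.
It fails at once if the loose tin is lifted: its centre rises more than 12 mm (height (world z) of tin_center above 0.032 m).
It fails at once if a bystander is moved by 30 mm or more (distance of any of tin_b_center, tin_c_center, jar, cutter, bowl, brush from where it was at the start of the episode above 0.03 m).
It also fails if it takes over 70 s, if anything falls off the work surface, if the arm or the gripper's body presses on something with over 40 N, if the wrist force passes 120 N, or if a joint passes its speed limit or range.

ROBOT

A 6-joint arm with a two-finger parallel gripper is mounted at the origin on the work surface. World frame = base frame: x ahead of the robot, y to its left, z up, the work surface at z = 0. Lengths are in m, angles in rad, forces in N, time in s.
With the tool pointing down it reaches from about 0.275 to 0.85 m from the base axis. Payload 5.2 kg.
Tool frame: the origin (TCP) lies at the very end of the fingers, on their centre line; the grasp point (between the pads) lies 19 mm behind it; z points along the fingers, y is the direction in which the jaws open and shut (so a half turn about z gives the same grasp; the last joint's range is limited). The gripper opens to 85 mm and grips with 20 to 120 N. Pads are 22 mm wide; open, the fingers measure 114 mm over their backs; the gripper's body (76 mm by 85 mm) begins 54 mm behind the grasp point. The pads swing forward as they close: fully open they stand 13 mm farther back than shut.
Start: joints at [1.08, 0.259, 1.535, -0, 1.348, -0.203], TCP at [0.156, 0.527, 0.231] pointing down, gripper open.
Joint ranges: [-3.14, 3.14], [-0.91, 2.08], [0.19, 2.58], [-1.22, 4.36], [0.22, 2.71], [-3.12, 3.12]. Speed limits (rad/s): [2.57, 2.57, 3.14, 3.14, 3.14, 3.14].

INTERFACE

Orientations are given as a unit quaternion [w, x, y, z].
In Python, from plant import env gives the robot as it stands.
- The arm moves only by the tool jog_arm, never from a script. Its argument "commands" is a list of rows, each a list of 4 numbers: the shift along the tool's x, y, z in cm, then the turn about the tool's z in degrees. In form: [[tx, ty, tz, twist], ...]. A call has 1 to 8 rows; each row is the pose to reach, as a shift and turn from the pose commanded when the call began, along the tool's axes at that moment; what a row does not reach only later rows make up. A row lasts 1/12 s, in which the tool goes at most 41.7 mm and 7.16 degrees, less where a joint would pass 70% of its speed; a pose out of reach is approached as far as the arm can. A call with a gripper value outside its range is refused whole. "hand" is the finger opening in cm, from 0 to 8.54, set as the call begins (left out, the last holds). The fingers move at their own pace and stop on an object; the grip force is fixed at half the most. Time passes only in rows, so rows that repeat a pose let the fingers close. It gives the time, the measured TCP pose, the force and the opening at its end, in the units of the state.
- env.get_obs(): the state, without advancing time (a new reading comes with each control period).
- env.snapshot(name): name is "scene" or "side" or "wrist"; returns the picture (384x512x3 uint8, blue, green, red); there is no depth.
- env.camera_params(name): a dict with "fx", "fy", "cx", "cy" (pixels), "k1" (the pictures are not rectified: a ray, as slopes to the right and down, at radius r is drawn at 1 + k1 r^2 times it, then the intrinsics apply), "R" (3x3) and "t" (3): a world point X has camera coordinates R X + t; the wrist camera has in their place "mount" (4x4, takes a point from camera to tool coordinates, whose origin is the TCP and whose axes are the flange's). Camera axes: x right, y down, z forward; pixel columns grow to the right and rows downward; lengths in m; the calibration is good to about 2 mm. A picture is of the moment at which its call begins: read the wrist's pose just before it. camera_params takes no time and is no camera call.
- env.sign_off(): hands the job in, once; it reports no verdict.
Trained networks look in the newest picture that a camera, given by its name, has taken for a name from the list of things; names that differ only in an ending like _2 or _b are one class to them, and where a whole thing is asked for, a point or a joint stands for the part that bears it (a point fixed in the world has none). Each returns a list of dicts, best first, with "score" (0 to 1); they miss things now and then, are a little off and sometimes report something else, mostly with a low value. They report only what shows in the picture. A call takes as long as a camera call. They do not tell look-alikes from the thing itself.
- env.recognise(camera, thing): "location" ([column, row] as shares, 0 to 1, of the picture: columns of its width, rows of its height, amid what is visible of it).
- env.spot_point(camera, thing): "location" ([column, row] as shares, 0 to 1, of the picture: columns of its width, rows of its height: a listed point, or the origin of a listed thing).
The state is a dict: "time_s": time; "qpos": joint angles; "joint_velocities": joint speeds; "joint_torque": joint torques, N m; "tcp_pos": TCP position; "tool_rot": TCP orientation; "contact_force": force on the tool from outside, world axes, zero at the start; "ft_torque": the same for the moment, N m; "width": opening from 0.0 (shut) to 1.0 (fully open).
Only numpy, scipy, OpenCV 4.12 (cv2) and the standard library are available. Lean on these libraries where they do the work, as an engineer would, in place of code of your own. Each camera call takes 0.05 s, during which the arm holds its last target.

## Working session

There is one attempt and no reset: what is moved stays moved. The work goes in short steps, Python scripts to look and compute and a tool call to move; the robot and the scene stay as the last step left them, time stands still between calls to the robot, and variables do not carry over. Pictures are saved under pics/ and viewed, and the job is handed in when it is done.

Besides the shell and the picture viewer there is one more tool, called by a JSON object that holds its "op" and its "data". jog_arm: Moves the arm, as the interface text tells. Its arguments: {"type":"object","properties":{"commands":{"type":"array"},"hand":{"type":"number"}},"required":["commands"]}

```bash
ls; mkdir -p pics; python3 - <<'E'
from plant import env
import cv2,numpy as np
o=env.get_obs();print({k:np.round(v,3).tolist() for k,v in o.items()})
for c in("scene","side","wrist"):
    cv2.imwrite(f"pics/{c}0.png",env.snapshot(c)); p=env.camera_params(c); print(c,{k:np.round(v,3).tolist() for k,v in p.items()})
print(env.get_obs()["time_s"])
E
```

```text
pics
{'time_s': 0.0, 'qpos': [1.08, 0.259, 1.536, 0.0, 1.348, -0.203], 'joint_velocities': [-0.0, 0.0, 0.001, -0.001, -0.001, -0.002], 'joint_torque': [0.001, -44.603, -29.058, -0.0, 0.011, 0.0], 'tcp_pos': [0.156, 0.527, 0.23], 'tool_rot': [-0.0, 0.143, 0.99, -0.001], 'contact_force': [-1.061, 0.288, -0.166], 'ft_torque': [-0.0, -0.083, 0.017], 'width': 1.003}
scene {'fx': 380.589, 'fy': 380.589, 'cx': 250.752, 'cy': 187.752, 'k1': -0.062, 'R': [[0.332, 0.943, 0.012], [0.632, -0.213, -0.745], [-0.7, 0.255, -0.667]], 't': [-0.123, -0.258, 1.379]}
side {'fx': 446.007, 'fy': 446.007, 'cx': 254.147, 'cy': 182.512, 'k1': -0.165, 'R': [[0.807, -0.591, -0.008], [-0.454, -0.611, -0.649], [0.378, 0.527, -0.761]], 't': [-0.366, 0.23, 1.24]}
wrist {'fx': 293.333, 'fy': 293.333, 'cx': 253.104, 'cy': 193.102, 'k1': -0.019, 'mount': [[0.001, -0.952, -0.306, 0.079], [1.0, 0.001, 0.001, 0.001], [-0.0, -0.306, 0.952, -0.143], [0.0, 0.0, 0.0, 1.0]]}
0.15
```

View pics/scene0.png

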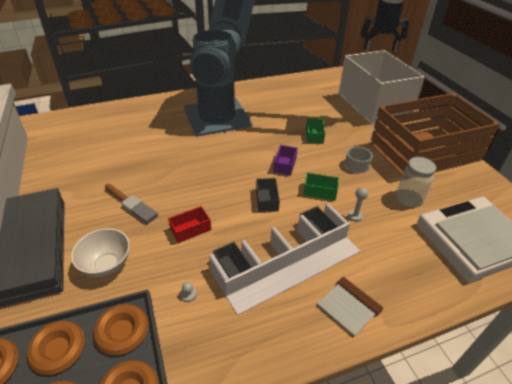

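View pics/side0.png

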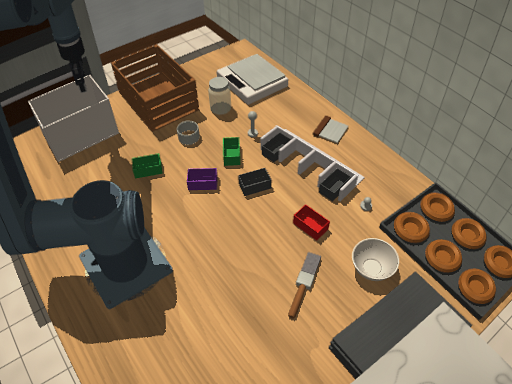

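```bash
cat > h.py <<'E'
from plant import env
import cv2,numpy as np
from scipy.spatial.transform import Rotation as Ro
from scipy.optimize import least_squares
P={c:env.camera_params(c) for c in("scene","side","wrist")}
def RT(c,obs=None):
    p=P[c]
    if c!="wrist": return np.array(p["R"]),np.array(p["t"])
    w,x,y,z=obs["tool_rot"]; T=np.eye(4);T[:3,:3]=Ro.from_quat([x,y,z,w]).as_matrix();T[:3,3]=obs["tcp_pos"]
    M=np.linalg.inv(T@np.array(p["mount"])); return M[:3,:3],M[:3,3]
def proj(c,X,rt=None):
    R,t=rt or RT(c); X=np.atleast_2d(X)@R.T+t; s=X[:,:2]/X[:,2:]; p=P[c]
    s=s*(1+p["k1"]*(s**2).sum(1,keepdims=True)); return s*[p["fx"],p["fy"]]+[p["cx"],p["cy"]]
def onplane(c,px,z,rt=None):
    R,t=rt or RT(c)
    f=lambda q: (proj(c,[q[0],q[1],z],(R,t))[0]-px)
    return least_squares(f,[0.5,0]).x
def tri(obs): # list of (cam,px,rt)
    f=lambda X: np.concatenate([proj(c,X,rt)[0]-px for c,px,rt in obs])
    r=least_squares(f,[0.5,0,0.05]); return r.x,np.sqrt(np.mean(r.fun**2))
E
python3 - <<'E'
from h import *
W=np.array([512,384])
for c in("scene","side"):
    for n in("rack","plate0","plate1","plate2","plate3","plate4","tall_post","short_post","tin_center","tin","jar","cutter","bowl","brush"):
        r=env.spot_point(c,n)
        print(c,n,[(np.round(np.array(d["location"])*W,0).tolist(),round(d["score"],2),np.round(onplane(c,np.array(d["location"])*W,0.02 if "center" in n else 0),3).tolist()) for d in r])
print(env.get_obs()["time_s"])
E
```

```text
scene rack [([279.0, 249.0], 0.55, [0.639, -0.021]), ([264.0, 195.0], 0.16, [0.447, 0.013])]
scene plate0 [([309.0, 238.0], 0.86, [0.629, 0.065]), ([252.0, 264.0], 0.77, [0.659, -0.098]), ([281.0, 253.0], 0.74, [0.652, -0.021]), ([332.0, 226.0], 0.73, [0.614, 0.139]), ([279.0, 248.0], 0.66, [0.634, -0.02]), ([219.0, 281.0], 0.62, [0.68, -0.184])]
scene plate1 [([309.0, 238.0], 0.86, [0.629, 0.065]), ([252.0, 264.0], 0.77, [0.659, -0.098]), ([281.0, 253.0], 0.74, [0.652, -0.021]), ([332.0, 226.0], 0.73, [0.614, 0.139]), ([279.0, 248.0], 0.66, [0.634, -0.02]), ([219.0, 281.0], 0.62, [0.68, -0.184])]
scene plate2 [([309.0, 238.0], 0.86, [0.629, 0.065]), ([252.0, 264.0], 0.77, [0.659, -0.098]), ([281.0, 253.0], 0.74, [0.652, -0.021]), ([332.0, 226.0], 0.73, [0.614, 0.139]), ([279.0, 248.0], 0.66, [0.634, -0.02]), ([219.0, 281.0], 0.62, [0.68, -0.184])]
scene plate3 [([309.0, 238.0], 0.86, [0.629, 0.065]), ([252.0, 264.0], 0.77, [0.659, -0.098]), ([281.0, 253.0], 0.74, [0.652, -0.021]), ([332.0, 226.0], 0.73, [0.614, 0.139]), ([279.0, 248.0], 0.66, [0.634, -0.02]), ([219.0, 281.0], 0.62, 
[... 2683 characters left out ...]
[([148.0, 165.0], 0.96, [0.226, 0.281]), ([253.0, 183.0], 0.74, [0.46, 0.013]), ([309.0, 226.0], 0.74, [0.491, -0.219]), ([200.0, 179.0], 0.71, [0.333, 0.125]), ([231.0, 146.0], 0.64, [0.494, 0.188])]
side tin [([257.0, 185.0], 0.95, [0.473, 0.01]), ([146.0, 169.0], 0.75, [0.219, 0.29]), ([200.0, 182.0], 0.74, [0.334, 0.13]), ([230.0, 153.0], 0.63, [0.484, 0.18]), ([309.0, 224.0], 0.55, [0.507, -0.205])]
side jar [([221.0, 109.0], 0.65, [0.586, 0.392])]
side cutter [([190.0, 136.0], 0.79, [0.416, 0.335]), ([264.0, 142.0], 0.16, [0.609, 0.153])]
side bowl [([369.0, 267.0], 0.87, [0.548, -0.418])]
side brush [([301.0, 281.0], 0.81, [0.366, -0.335]), ([254.0, 181.0], 0.55, [0.478, 0.032])]
1.55
```

The tall post is at the left end, standing at about (357,214) in the scene view and (253,135) in the side view. The dark loose tin is at scene (268,196), with the rack turned about 0.2 rad behind it. Next I'll fit the poses and check them with overlays.

```bash
cat >> h.py <<'E'
def body(pose,pts):
    x,y,th=pose; pts=np.array(pts,float); c,s=np.cos(th),np.sin(th)
    return np.c_[x+c*pts[:,0]-s*pts[:,1], y+s*pts[:,0]+c*pts[:,1], pts[:,2]]
tinbox=[[sx*.046,sy*.028,z] for z in(0,.04) for sx,sy in((1,1),(1,-1),(-1,-1),(-1,1))]
def drawbox(im,c,pose,b,col,S,off,rt=None):
    q=((proj(c,body(pose,b),rt)-off+.5)*S-.5).astype(int)
    for i in range(4):
        for a,d in((i,(i+1)%4),(4+i,4+(i+1)%4),(i,4+i)): cv2.line(im,tuple(map(int,q[a])),tuple(map(int,q[d])),col,1)
def plate(yc): return [[sx*.04,yc+sy*.006,z] for z in(0,.055) for sx,sy in((1,1),(1,-1),(-1,-1),(-1,1))]
def overlay(img,c,rack,tin,x0,y0,x1,y1,S,name,rt=None):
    im=cv2.resize(img[y0:y1,x0:x1],None,fx=S,fy=S,interpolation=cv2.INTER_CUBIC)
    cv2.imwrite(f"pics/{name}_raw.png",im); im=im.copy()
    for yc in(.164,.082,0,-.082,-.164): drawbox(im,c,rack,plate(yc),(0,255,255),S,np.array([x0,y0]),rt)
    if tin is not None: drawbox(im,c,tin,tinbox,(0,0,255),S,np.array([x0,y0]),rt)
    cv2.imwrite(f"pics/{name}.png",im)
E
python3 - <<'E'
from h import *
det={'scene':{(0,.164):(332,226),(0,.082):(309,238),(0,0):(280,250.5),(0,-.082):(252,264),(0,-.164):(219,281),(0,.24):(357,214),(0,-.24):(189,294)},
'side':{(0,.164):(265,144),(0,.082):(290,154),(0,0):(303,168),(0,-.082):(328,177),(0,-.164):(345,191),(0,.24):(253,135),(0,-.24):(365,205)}}
def f(p): return np.concatenate([proj(c,body(p,[[k[0],k[1],0]]))[0]-v for c in det for k,v in det[c].items()])
r=least_squares(f,[.645,-.02,.2],loss='soft_l1');print(r.x,np.round(f(r.x),1))
tin=(.468,.014,0)
overlay(cv2.imread("pics/scene0.png"),"scene",r.x,tin,170,150,390,310,3.5,"ov1")
overlay(cv2.imread("pics/side0.png"),"side",r.x,tin,210,90,390,240,4,"ov2")
E
```

```text
[ 0.64542194 -0.01987176  0.19890812] [ 0.8 -0.1 -1.4  0.1  0.5  0.6 -0.5  1.   1.5 -1.1 -2.4  1.3  0.7  0.5
  2.1 -0.2 -4.7  1.1  1.3 -0.9 -3.8  2.6 -0.   1.8 -2.  -1.3 -0.   0.4]
```

View pics/ov1.png

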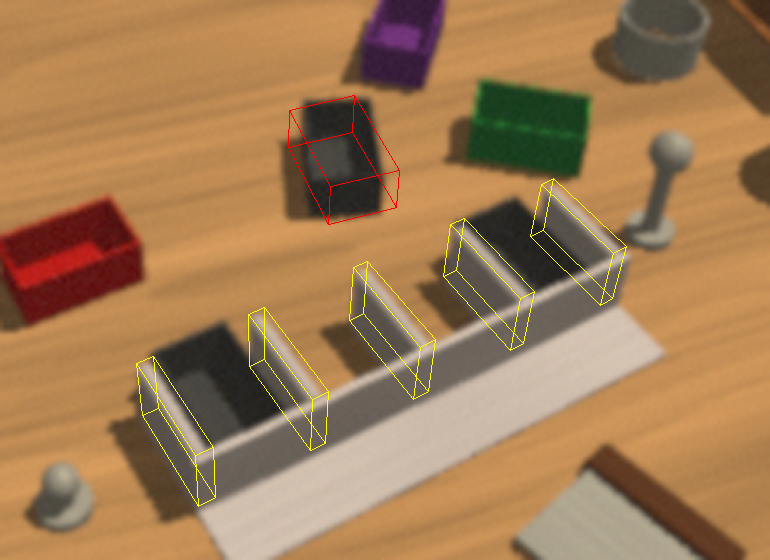

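View pics/ov2.png

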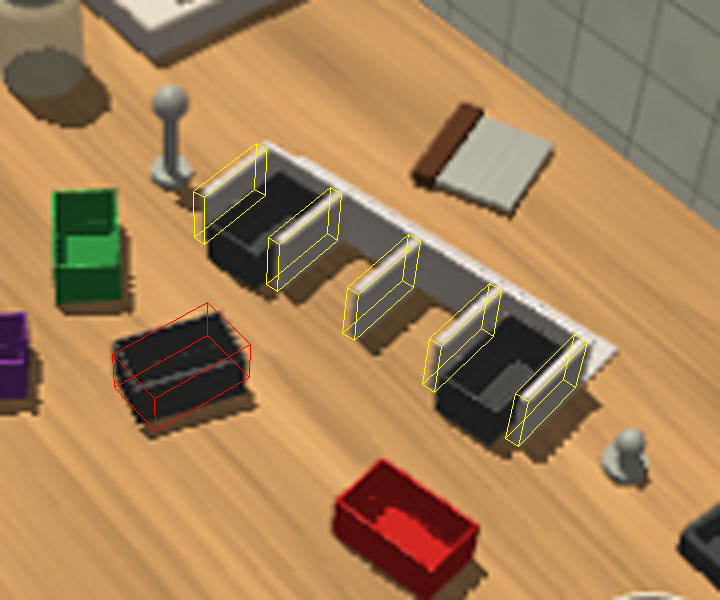

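View pics/ov2_raw.png

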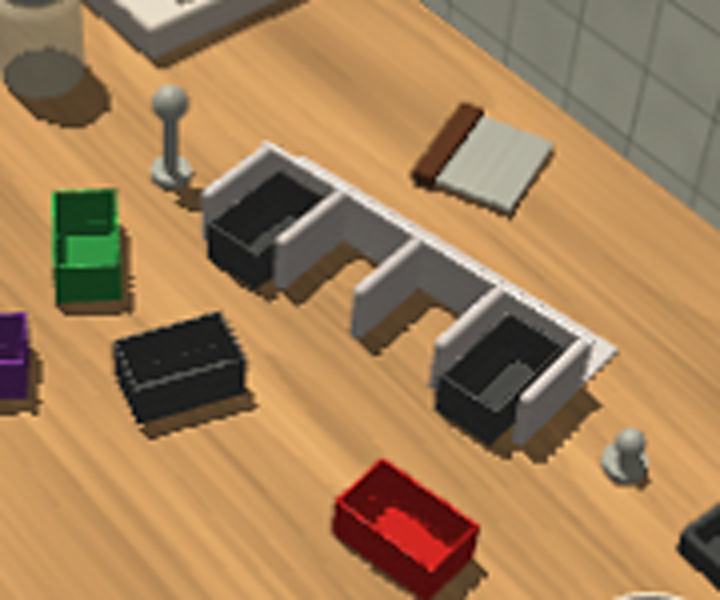

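View pics/ov1_raw.png

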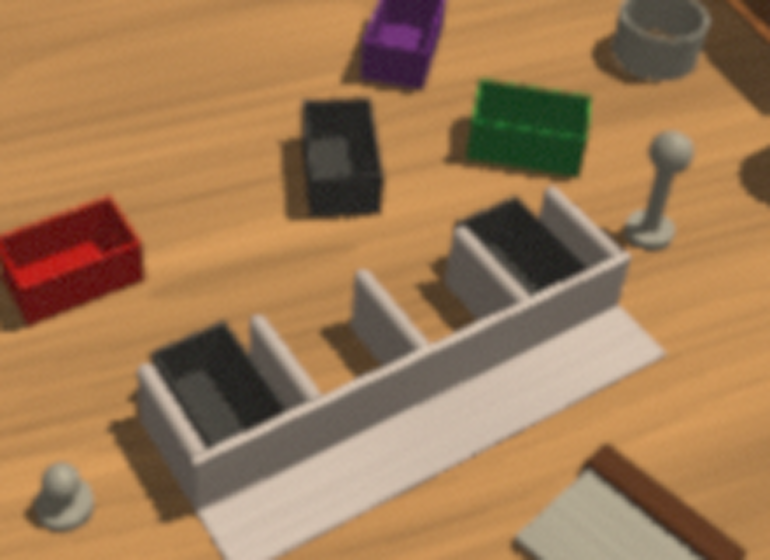

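```bash
cat > fit.py <<'E'
from h import *
A=lambda p:(np.array(p)+.5)/3.5-.5+[170,150]
B=lambda p:(np.array(p)+.5)/4-.5+[210,90]
ys=[.164,.082,0,-.082,-.164]
s1=[(550,190),(458,232),(361,275),(258,320),(146,370)]; s2=[(208,190),(281,237),(359,292),(441,345),(522,398)]
def f(p): return np.concatenate([proj(c,body(p[:3],[[-.039,y,p[3]]]))[0]-F(q) for c,F,s in(("scene",A,s1),("side",B,s2)) for y,q in zip(ys,s)])
r=least_squares(f,[.645,-.02,.2,.054],loss='soft_l1');rack=r.x[:3];print(r.x,np.round(f(r.x),1).tolist())
# tin corners: x,y,z idx
T=[("scene",A,(303,101),(-1,-1,1)),("scene",A,(370,99),(-1,1,1)),("scene",A,(381,178),(1,1,1)),("scene",A,(308,182),(1,-1,1)),("scene",A,(381,211),(1,1,0)),("scene",A,(310,215),(1,-1,0)),
("side",B,(115,346),(-1,1,1)),("side",B,(220,315),(1,1,1)),("side",B,(243,362),(1,-1,1)),("side",B,(132,390),(-1,-1,1)),("side",B,(244,401),(1,-1,0)),("side",B,(144,423),(-1,-1,0))]
def g(p): return np.concatenate([proj(c,body(p[:3],[[k[0]*.046,k[1]*.028,k[2]*p[3]]]))[0]-F(q) for c,F,q,k in T])
r=least_squares(g,[.468,.014,-.25,.04],loss='soft_l1');tin=r.x[:3];print(r.x,np.round(g(r.x),1).tolist())
print("tin in rack frame", Ro.from_euler('z',-rack[2]).as_matrix()[:2,:2]@(tin[:2]-rack[:2]), tin[2]-rack[2])
for y in ys+[-.041]: print(y, body(rack,[[0,y,.055],[-.006,y,0],[-.2,y,0]]).round(4).tolist())
overlay(cv2.imread("pics/scene0.png"),"scene",rack,tin,170,150,390,310,3.5,"ov3")
overlay(cv2.imread("pics/side0.png"),"side",rack,tin,210,90,390,240,4,"ov4")
E
python3 fit.py
```

```text
[ 0.65036901 -0.02142457  0.18782117  0.05176517] [0.3, 0.4, 0.5, -0.2, 0.3, -0.2, -0.2, -0.0, -0.2, -0.4, -0.3, 1.0, 0.1, 1.1, 0.0, -0.2, -0.0, -0.4, 1.1, 0.1]
[ 0.46414348  0.0139806  -0.29018067  0.03784758] [-0.4, -0.1, 0.4, 0.1, 0.7, 0.2, 0.2, -0.4, -0.2, 0.9, -0.7, 0.3, -1.1, -0.6, 0.1, -0.3, 0.6, 0.5, 0.4, 1.3, 0.1, -1.5, -2.3, 0.8]
tin in rack frame [-0.17633964  0.06955433] -0.4780018369479181
0.164 [[0.6197, 0.1397, 0.055], [0.6139, 0.1386, 0.0], [0.4233, 0.1023, 0.0]]
0.082 [[0.6351, 0.0591, 0.055], [0.6292, 0.058, 0.0], [0.4386, 0.0218, 0.0]]
0 [[0.6504, -0.0214, 0.055], [0.6445, -0.0225, 0.0], [0.4539, -0.0588, 0.0]]
-0.082 [[0.6657, -0.102, 0.055], [0.6598, -0.1031, 0.0], [0.4692, -0.1393, 0.0]]
-0.164 [[0.681, -0.1825, 0.055], [0.6751, -0.1837, 0.0], [0.4845, -0.2199, 0.0]]
-0.041 [[0.658, -0.0617, 0.055], [0.6521, -0.0628, 0.0], [0.4615, -0.099, 0.0]]
```

View pics/ov3.png

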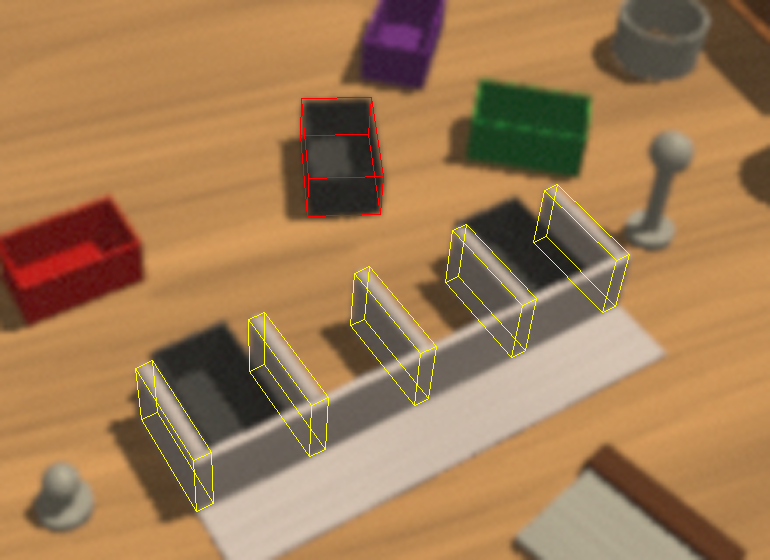

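View pics/ov4.png

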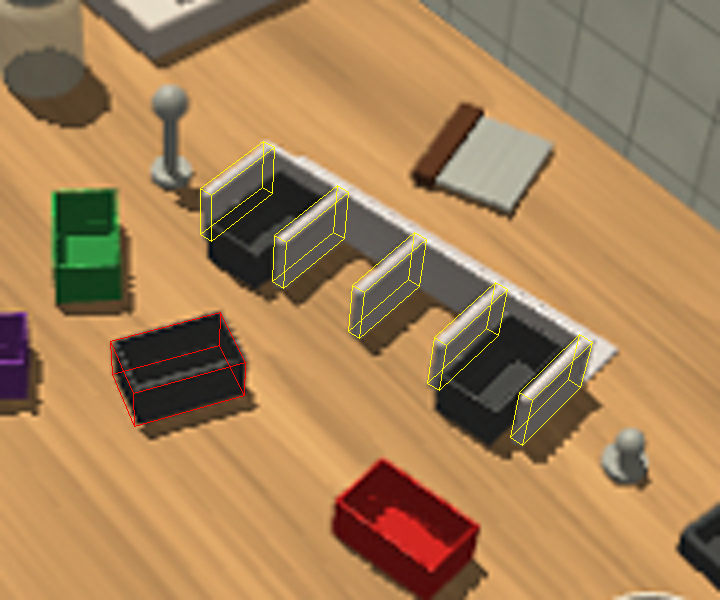

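```bash
cat >> h.py <<'E'
RACK=np.array([.6495,-.0215,.19])
def go(rackpt,z,yawdeg,world=None):
    "rows to reach: rack-frame xy, z, heading of -tool x in world deg"
    o=env.get_obs(); w,x,y,zz=o["tool_rot"]; R=Ro.from_quat([x,y,zz,w]).as_matrix()
    t=np.array([*world,z]) if world is not None else np.array([*body(RACK,[[*rackpt,0]])[0][:2],z])
    d=R.T@(t-o["tcp_pos"])*100
    h=np.degrees(np.arctan2(-R[1,0],-R[0,0])); tw=-((yawdeg-h+180)%360-180)
    print("t",round(o["time_s"],2),"pos",o["tcp_pos"].round(4),"heading",round(h,2),"->",t.round(4),"shift",d.round(2),"twist",round(tw,2))
E
python3 - <<'E'
from h import *
go((-.005,.164),.12,10.9)
go((-.005,.164),.07,10.9)
E
```

```text
t 1.55 pos [0.1561 0.5274 0.2313] heading -16.49 -> [0.6136 0.1386 0.12  ] shift [-54.91 -24.29  11.13] twist -27.39
t 1.55 pos [0.1561 0.5274 0.2313] heading -16.49 -> [0.6136 0.1386 0.07  ] shift [-54.91 -24.29  16.13] twist -27.39
```

{"op": "jog_arm", "data": {"commands": [[-27,-12,5,-27.4],[-27,-12,5,-27.4],[-27,-12,5,-27.4],[-27,-12,5,-27.4],[-27,-12,5,-27.4],[-27,-12,5,-27.4],[-27,-12,5,-27.4],[-27,-12,5,-27.4]], "hand": 0}}

```text
time_s: 2.22
tcp_pos: [0.3834, 0.333, 0.1808]
tool_rot: [0.0, -0.094, 0.996, -0.001]
contact_force: [-0.7, 0.2, -0.2]
width: -0.001
```

```bash
python3 - <<'E'
from h import *
go((-.005,.164),.12,10.9)
E
```

```text
t 2.22 pos [0.3834 0.333  0.1808] heading 10.82 -> [0.6136 0.1386 0.12  ] shift [-18.96 -23.41   6.12] twist -0.08
```

{"op": "jog_arm", "data": {"commands": [[-19,-23.4,1,0],[-19,-23.4,1,0],[-19,-23.4,1,0],[-19,-23.4,1,0],[-19,-23.4,1,0],[-19,-23.4,1,0],[-19,-23.4,1,0],[-19,-23.4,1,0]]}}

```text
time_s: 2.88
tcp_pos: [0.6164, 0.1369, 0.1708]
tool_rot: [0.001, -0.093, 0.996, -0.001]
contact_force: [0.3, 0.4, -0.0]
width: 0.001
```

```bash
python3 - <<'E'
from h import *
o=env.get_obs()
im=env.snapshot("wrist");rt=RT("wrist",o)
overlay(im,"wrist",RACK,None,0,0,512,384,1.5,"w1",rt)
go((-.005,.164),.06,10.9)
E
```

```text
t 2.93 pos [0.6157 0.1375 0.1705] heading 10.64 -> [0.6136 0.1386 0.06  ] shift [ 0.2   0.17 11.05] twist -0.26
```

View pics/w1.png

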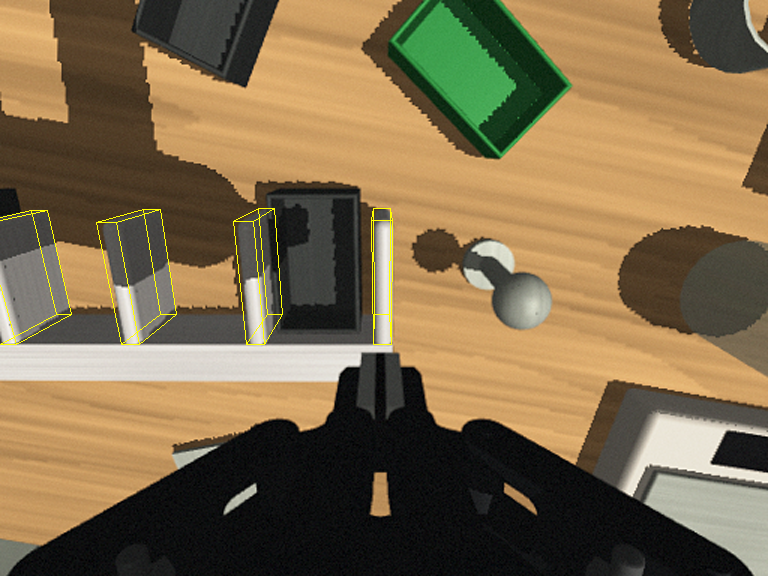

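Wrist view: the rack overlay fits to within about 2 mm. Plate0's top is at (382,280), with the tall post just right of it. I'm moving down onto plate 0.

{"op": "jog_arm", "data": {"commands": [[0.2,0.2,4,0],[0.2,0.2,8,0],[0.2,0.2,10.5,0],[0.2,0.2,10.9,0],[0.2,0.2,11.3,0],[0.2,0.2,11.3,0]]}}

```text
time_s: 3.43
tcp_pos: [0.6097, 0.144, 0.059]
tool_rot: [0.0, -0.095, 0.995, 0.0]
contact_force: [-0.3, -0.4, 0.9]
width: -0.001
```

```bash
python3 - <<'E'
from h import *
go((-.005,.164),.055,10.9)
o=env.get_obs();print(o["contact_force"],o["joint_velocities"].round(3) if hasattr(o["joint_velocities"],'round') else o["joint_velocities"])
E
```

```text
t 3.43 pos [0.6097 0.144  0.059 ] heading 10.94 -> [0.6136 0.1386 0.055 ] shift [-0.28 -0.61  0.4 ] twist 0.04
[-0.26379881 -0.36356893  0.89643868] [-0.001 -0.027 -0.025  0.     0.009 -0.001]
```

{"op": "jog_arm", "data": {"commands": [[-0.3,-0.5,0.2,0],[-0.3,-0.5,0.4,0],[-0.3,-0.5,0.5,0],[-0.3,-0.5,0.5,0]]}}

```text
time_s: 3.77
tcp_pos: [0.6148, 0.1389, 0.055]
tool_rot: [0.002, -0.095, 0.995, -0.0]
contact_force: [1.4, -0.6, 2.8]
width: -0.002
```

{"op": "jog_arm", "data": {"commands": [[0,0,0.1,0],[0,0,0.2,0],[0,0,0.2,0]]}}

```text
time_s: 4.02
tcp_pos: [0.6149, 0.1389, 0.0548]
tool_rot: [0.002, -0.095, 0.995, -0.0]
contact_force: [-3.4, -1.6, 15.8]
width: -0.006
```

{"op": "jog_arm", "data": {"commands": [[0,0,-1,0],[0,-4,-1.2,0],[0,-8.2,-1.2,0],[0,-8.2,-1.2,0],[0,-8.2,-0.8,0],[0,-8.2,-0.4,0],[0,-8.2,-0.1,0],[0,-8.2,-0.1,0]]}}

```text
time_s: 4.68
tcp_pos: [0.6289, 0.0587, 0.0548]
tool_rot: [0.001, -0.096, 0.995, -0.001]
contact_force: [-5.4, -4.9, 17.1]
width: 0.002
```

```bash
python3 - <<'E'
from h import *
go((-.005,.082),.055,10.9)
E
```

```text
t 4.68 pos [0.6289 0.0587 0.0548] heading 11.01 -> [0.6291 0.0581 0.055 ] shift [-0.   -0.07 -0.02] twist 0.11
```

Touched plate 1 (17 N). Next is plate 2.

{"op": "jog_arm", "data": {"commands": [[0,0,-1,0],[0,-4,-1.2,0],[0,-8.2,-1.2,0],[0,-8.2,-1.2,0],[0,-8.2,-0.8,0],[0,-8.2,-0.4,0],[0,-8.2,-0.1,0],[0,-8.2,0,0]]}}

```text
time_s: 5.35
tcp_pos: [0.644, -0.0206, 0.0546]
tool_rot: [-0.0, -0.096, 0.995, -0.001]
contact_force: [-9.1, -2.9, 24.5]
width: -0.001
```

{"op": "jog_arm", "data": {"commands": [[0,0,-1,0],[0,-4,-1.2,0],[0,-8.2,-1.2,0],[0,-8.2,-1.2,0],[0,-8.2,-0.8,0],[0,-8.2,-0.4,0],[0,-8.2,-0.1,0],[0,-8.2,0,0]]}}

```text
time_s: 6.02
tcp_pos: [0.6595, -0.1008, 0.0546]
tool_rot: [-0.0, -0.096, 0.995, -0.0]
contact_force: [-8.7, -0.8, 23.4]
width: 0.003
```

```bash
python3 - <<'E'
from h import *
go((-.005,-.082),.055,10.9)
E
```

```text
t 6.02 pos [ 0.6595 -0.1008  0.0546] heading 11.06 -> [ 0.6601 -0.103   0.055 ] shift [-0.01 -0.23 -0.04] twist 0.16
```

```bash
python3 - <<'E'
from h import *
print(env.get_obs()["qpos"])
# pre-push point: tin's +y side; tin pose
tin=np.array([.464,.014,-.29])
p=body(tin,[[0,.028+.011+.025,0]])[0]; print(p)
go(None,.18,73.4,world=p[:2])
E
```

```text
[-3.17983338e-01  6.13640878e-01  1.43628658e+00 -1.08571818e-03
  1.09159696e+00 -2.08122733e+00]
[0.48230094 0.07532761 0.        ]
t 6.02 pos [ 0.6595 -0.1008  0.0546] heading 11.06 -> [0.4823 0.0753 0.18  ] shift [ 14.02  20.67 -12.55] twist -62.34
```

{"op": "jog_arm", "data": {"commands": [[0,0,-3,0],[4,4,-7,7],[14,20.7,-12.5,117],[14,20.7,-12.5,117],[14,20.7,-12.5,117],[14,20.7,-12.5,117],[14,20.7,-12.5,117],[14,20.7,-12.5,117]], "hand": 4}}

```text
time_s: 6.68
tcp_pos: [0.4787, 0.0791, 0.1777]
tool_rot: [-0.001, 0.335, 0.942, 0.0]
contact_force: [0.5, -0.7, -0.1]
width: 0.47
```

```bash
python3 - <<'E'
from h import *
go(None,.18,-106.6,world=(.4823,.0753))
E
```

```text
t 6.68 pos [0.4787 0.0791 0.1777] heading -39.17 -> [0.4823 0.0753 0.18  ] shift [-0.52 -0.06 -0.23] twist 67.43
```

{"op": "jog_arm", "data": {"commands": [[0,0,0,67.4],[0,0,0,67.4],[0,0,0,67.4],[0,0,0,67.4],[0,0,0,67.4],[0,0,0,67.4],[0,0,0,67.4],[0,0,0,67.4]]}}

```text
time_s: 7.35
tcp_pos: [0.4817, 0.0763, 0.1764]
tool_rot: [-0.001, 0.746, 0.666, -0.001]
contact_force: [0.6, -0.4, -0.2]
width: 0.469
```

{"op": "jog_arm", "data": {"commands": [[0,0,0,10.1],[0,0,0,10.1],[0,0,0,10.1]]}}

```text
time_s: 7.6
tcp_pos: [0.4818, 0.0761, 0.1765]
tool_rot: [-0.001, 0.801, 0.599, -0.001]
contact_force: [0.0, 0.3, -0.3]
width: 0.476
```

```bash
python3 - <<'E'
from h import *
o=env.get_obs()
im=env.snapshot("wrist");rt=RT("wrist",o)
overlay(im,"wrist",RACK,(.464,.014,-.29),0,0,512,384,1.5,"w2",rt)
go(None,.18,-106.6,world=(.4823,.0753))
E
```

```text
t 7.65 pos [0.482  0.0759 0.1766] heading -106.25 -> [0.4823 0.0753 0.18  ] shift [-0.05  0.04 -0.34] twist 0.35
```

View pics/w2.png

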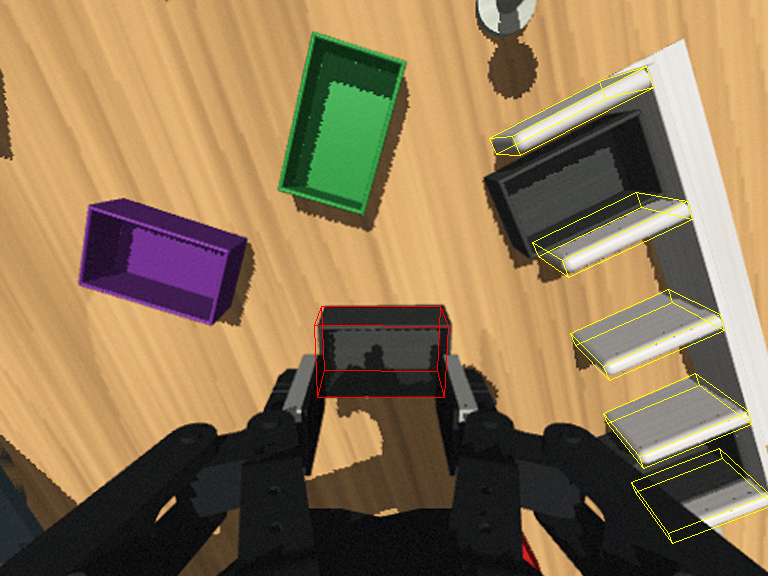

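{"op": "jog_arm", "data": {"commands": [[0,0,4,0],[0,0,8,0],[0,0,12,0],[0,0,15,0],[0,0,16.4,0],[0,0,16.4,0]]}}

```text
time_s: 8.15
tcp_pos: [0.4795, 0.0754, 0.0097]
tool_rot: [-0.003, 0.8, 0.6, -0.003]
contact_force: [-1.7, -0.5, 0.1]
width: 0.47
```

```bash
python3 - <<'E'
from h import *
go((-.158,.105),.012,-106.6)
go((-.176,-.002),.012,-79.1)
E
```

```text
t 8.15 pos [0.4795 0.0754 0.0097] heading -106.29 -> [0.4745 0.0518 0.012 ] shift [-2.4   0.19 -0.23] twist 0.31
t 8.15 pos [0.4795 0.0754 0.0097] heading -106.29 -> [ 0.477  -0.0567  0.012 ] shift [-12.74   3.47  -0.24] twist -27.19
```

{"op": "jog_arm", "data": {"commands": [[-1,0.1,-0.2,0],[-1.8,0.1,-0.2,0],[-2.4,0.2,-0.2,0],[-3.1,0.4,-0.2,-2],[-3.8,0.6,-0.2,-4],[-4.5,0.8,-0.2,-6],[-5.2,1.0,-0.2,-8],[-5.9,1.2,-0.2,-10]]}}

```text
time_s: 8.82
tcp_pos: [0.4786, 0.0135, 0.0169]
tool_rot: [0.001, 0.745, 0.667, 0.001]
contact_force: [-1.0, 1.8, -0.3]
width: 0.465
```

```bash
python3 - <<'E'
from h import *
go((-.176,-.002),.012,-79.1)
o=env.get_obs()
cv2.imwrite("pics/w3.png",cv2.resize(env.snapshot("wrist"),None,fx=1.5,fy=1.5))
E
```

```text
t 8.82 pos [0.4786 0.0135 0.0169] heading -96.39 -> [ 0.477  -0.0567  0.012 ] shift [-7.    0.62  0.49] twist -17.29
```

View pics/w3.png

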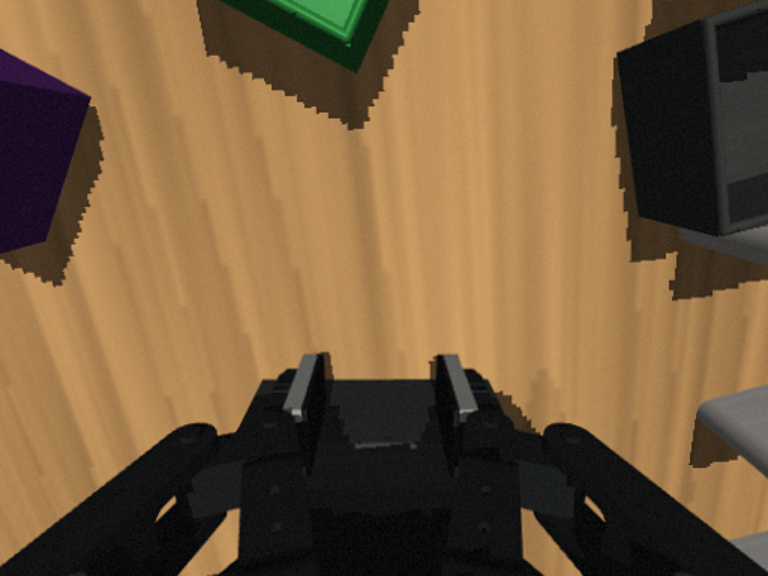

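{"op": "jog_arm", "data": {"commands": [[-0.8,0.1,0.2,-2.1],[-1.6,0.2,0.3,-4.2],[-2.5,0.3,0.3,-6.3],[-3.4,0.3,0.3,-8.5],[-4.3,0.4,0.3,-10.7],[-5.2,0.5,0.3,-12.9],[-6.1,0.6,0.3,-15.1],[-7,0.6,0.3,-17.3]]}}

```text
time_s: 9.53
tcp_pos: [0.4767, -0.0567, 0.0135]
tool_rot: [0.001, 0.637, 0.771, 0.001]
contact_force: [0.6, 2.6, -0.4]
width: 0.474
```

```bash
python3 - <<'E'
from h import *
go((-.176,-.002),.012,-79.1)
cv2.imwrite("pics/scene5.png",env.snapshot("scene"));cv2.imwrite("pics/side5.png",env.snapshot("side"))
tin=(*body(RACK,[[-.176,-.041,0]])[0][:2],.19)
overlay(cv2.imread("pics/scene5.png"),"scene",RACK,tin,170,150,390,310,3.5,"ov5")
overlay(cv2.imread("pics/side5.png"),"side",RACK,tin,210,90,390,240,4,"ov6")
E
```

```text
t 9.53 pos [ 0.4767 -0.0567  0.0135] heading -79.12 -> [ 0.477  -0.0567  0.012 ] shift [-0.01  0.04  0.15] twist -0.02
```

View pics/ov5.png

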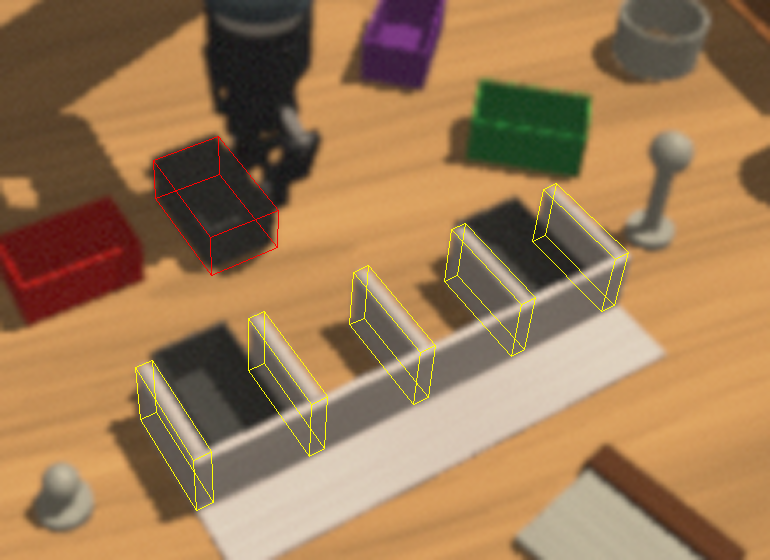

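View pics/ov6.png

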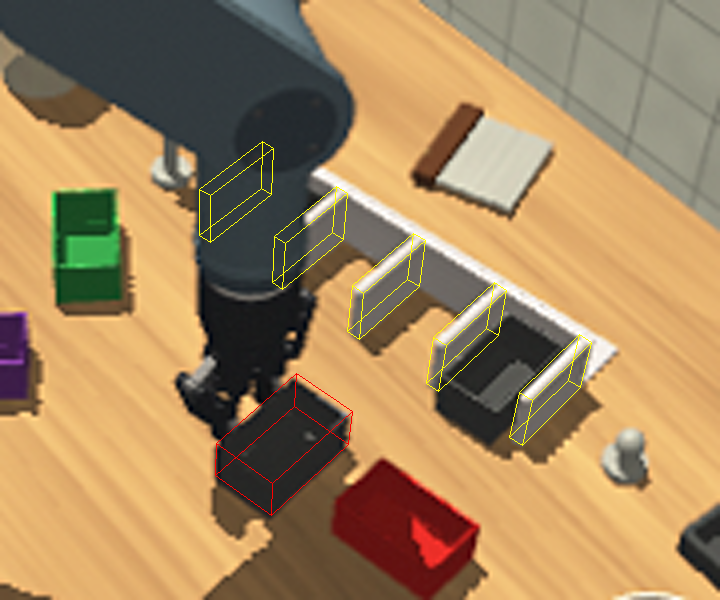

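{"op": "jog_arm", "data": {"commands": [[1.5,0,0,0],[3,0,-1,0],[3,0,-5,0],[3,0,-9,0],[3,0,-12,0],[3,0,-12,0]], "hand": 4}}

```text
time_s: 10.13
tcp_pos: [0.4747, -0.0272, 0.1393]
tool_rot: [0.006, 0.638, 0.77, 0.003]
contact_force: [-0.1, -0.6, 0.5]
width: 0.467
```

```bash
python3 - <<'E'
from h import *
go((-.265,-.041),.14,10.9)
E
```

```text
t 10.13 pos [ 0.4747 -0.0272  0.1393] heading -79.23 -> [ 0.397  -0.1118  0.14  ] shift [-6.86 -9.22 -0.14] twist -90.13
```

{"op": "jog_arm", "data": {"commands": [[-6.9,-9.2,0,-52],[-6.9,-9.2,0,-52],[-6.9,-9.2,0,-52],[-6.9,-9.2,0,-52],[-6.9,-9.2,0,-52],[-6.9,-9.2,0,-52],[-6.9,-9.2,0,-52],[-6.9,-9.2,0,-52]], "hand": 2.6}}

```text
time_s: 10.8
tcp_pos: [0.393, -0.1116, 0.1326]
tool_rot: [0.001, 0.233, 0.973, -0.0]
contact_force: [-0.2, 0.7, 0.2]
width: 0.305
```

{"op": "jog_arm", "data": {"commands": [[0,0,0,-38],[0,0,0,-38],[0,0,0,-38],[0,0,0,-38],[0,0,0,-38],[0,0,0,-38],[0,0,0,-38]]}}

```text
time_s: 11.38
tcp_pos: [0.3931, -0.1113, 0.1325]
tool_rot: [0.0, -0.094, 0.996, -0.0]
contact_force: [-0.4, 0.2, 0.2]
width: 0.303
```

```bash
python3 - <<'E'
from h import *
go((-.265,-.041),.012,10.9)
o=env.get_obs()
im=env.snapshot("wrist");rt=RT("wrist",o)
tin=(*body(RACK,[[-.176,-.041,0]])[0][:2],.19)
overlay(im,"wrist",RACK,tin,0,0,512,384,1.5,"w4",rt)
im=env.snapshot("side")
overlay(im,"side",RACK,tin,210,90,390,240,4,"s4")
E
```

```text
t 11.38 pos [ 0.3931 -0.1113  0.1325] heading 10.83 -> [ 0.397  -0.1118  0.012 ] shift [-0.37 -0.11 12.06] twist -0.07
```

View pics/w4.png

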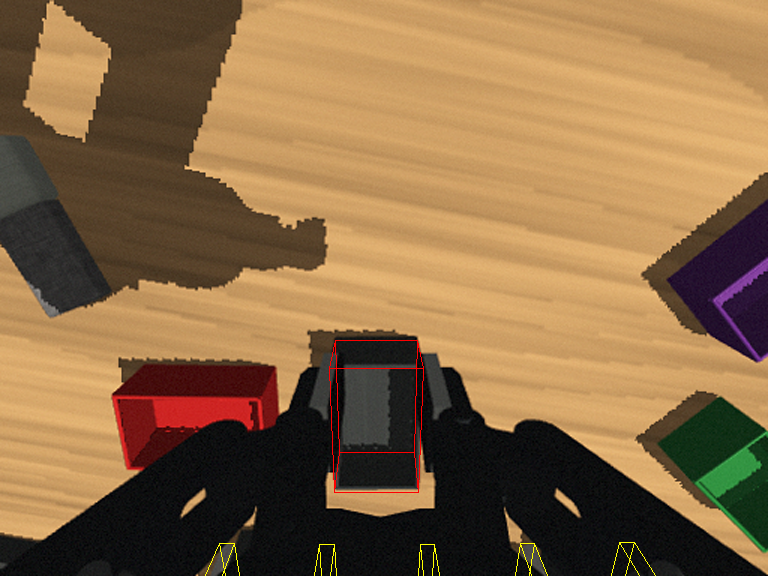

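View pics/s4.png

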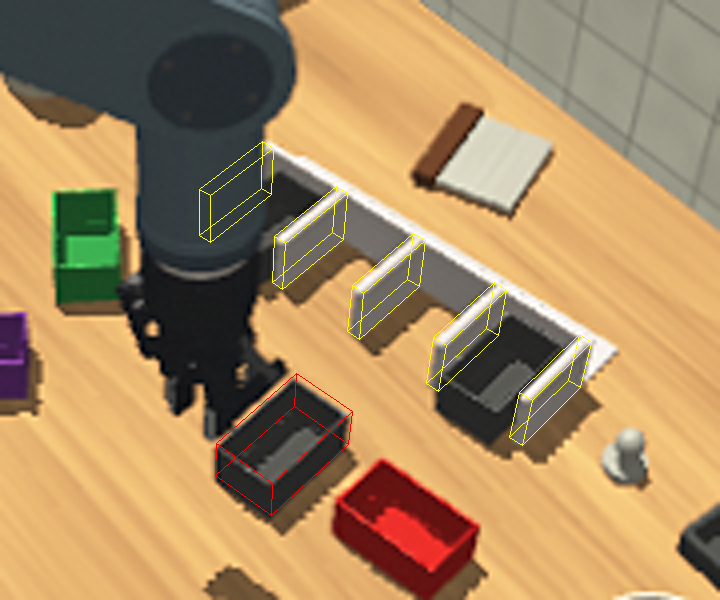

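Tin sits on the line of gap 3, aligned with the rack (both overlays agree to about 2 mm). I'm lowering the fingers behind its rear end.

{"op": "jog_arm", "data": {"commands": [[0,-0.1,4,0],[0,-0.1,8,0],[0,-0.1,11,0],[0,-0.1,12,0],[0,-0.1,12,0]]}}

```text
time_s: 11.9
tcp_pos: [0.3912, -0.1112, 0.0099]
tool_rot: [-0.002, -0.093, 0.996, 0.002]
contact_force: [0.1, -0.5, -0.2]
width: 0.31
```

```bash
python3 - <<'E'
from h import *
go((-.233,-.041),.012,10.9)
go((-.063,-.041),.012,10.9)
E
```

```text
t 11.9 pos [ 0.3912 -0.1112  0.0099] heading 10.72 -> [ 0.4284 -0.1058  0.012 ] shift [-3.76 -0.15 -0.22] twist -0.18
t 11.9 pos [ 0.3912 -0.1112  0.0099] heading 10.72 -> [ 0.5954 -0.0737  0.012 ] shift [-20.76  -0.1   -0.3 ] twist -0.18
```

{"op": "jog_arm", "data": {"commands": [[-1.5,-0.1,-0.2,0],[-2.8,-0.1,-0.2,0],[-3.6,-0.1,-0.2,0],[-4.6,-0.1,-0.2,0],[-5.8,-0.1,-0.2,0],[-7,-0.1,-0.2,0],[-8.2,-0.1,-0.2,0],[-9.4,-0.1,-0.2,0]]}}

```text
time_s: 12.57
tcp_pos: [0.4859, -0.0955, 0.0149]
tool_rot: [-0.0, -0.094, 0.996, -0.0]
contact_force: [-3.5, -0.2, 2.9]
width: 0.305
```

```bash
python3 - <<'E'
from h import *
go((-.063,-.041),.012,10.9)
o=env.get_obs();p=Ro.from_euler('z',-RACK[2]).as_matrix()[:2,:2]@(o["tcp_pos"][:2]-RACK[:2]);print(p)
tin=(*body(RACK,[[p[0]+.057,-.041,0]])[0][:2],.19)
overlay(env.snapshot("scene"),"scene",RACK,tin,170,150,390,310,3.5,"ov7")
overlay(env.snapshot("side"),"side",RACK,tin,210,90,390,240,4,"ov8")
E
```

```text
t 12.57 pos [ 0.4859 -0.0955  0.0149] heading 10.83 -> [ 0.5954 -0.0737  0.012 ] shift [-11.16   0.09   0.28] twist -0.07
[-0.17461047 -0.04176732]
```

View pics/ov7.png

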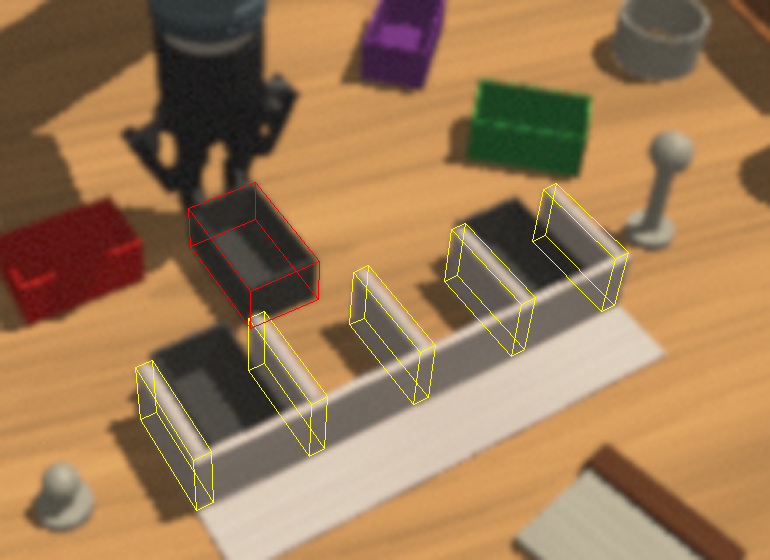

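View pics/ov8.png

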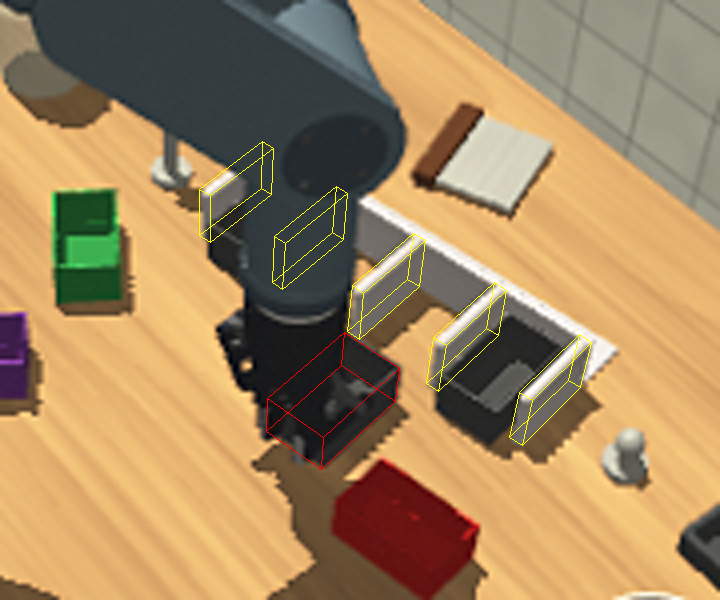

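{"op": "jog_arm", "data": {"commands": [[-1,0.1,0.2,0],[-2,0.1,0.2,0],[-3,0.1,0.2,0],[-4,0.1,0.2,0],[-5,0.1,0.2,0],[-6,0.1,0.2,0],[-7,0.1,0.2,0],[-7.5,0.1,0.2,0]]}}

```text
time_s: 13.33
tcp_pos: [0.5611, -0.0805, 0.0124]
tool_rot: [0.001, -0.095, 0.996, -0.0]
contact_force: [-3.1, -1.2, 2.4]
width: 0.301
```

```bash
python3 - <<'E'
from h import *
go((-.063,-.041),.012,10.9)
o=env.get_obs();p=Ro.from_euler('z',-RACK[2]).as_matrix()[:2,:2]@(o["tcp_pos"][:2]-RACK[:2]);print(p)
tin=(*body(RACK,[[p[0]+.057,-.041,0]])[0][:2],.19)
overlay(env.snapshot("scene"),"scene",RACK,tin,170,150,390,310,3.5,"ov9")
E
```

```text
t 13.33 pos [ 0.5611 -0.0805  0.0124] heading 10.86 -> [ 0.5954 -0.0737  0.012 ] shift [-3.5   0.03  0.04] twist -0.04
[-0.09798664 -0.04127563]
```

View pics/ov9.png

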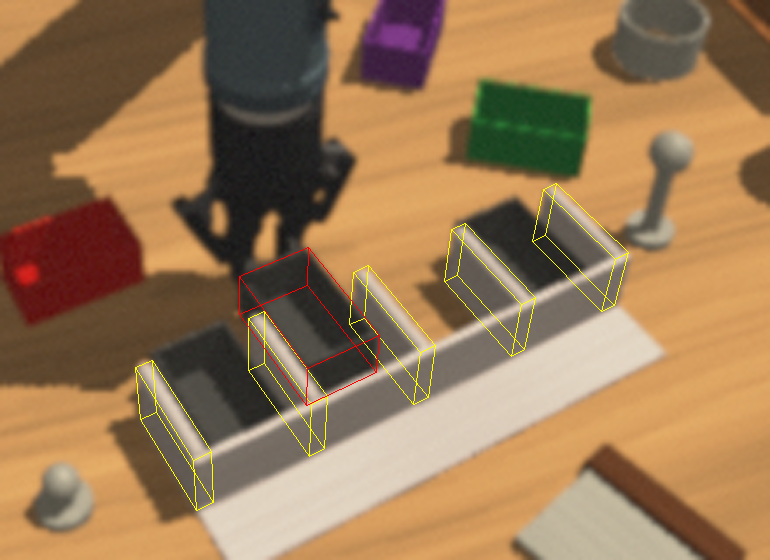

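{"op": "jog_arm", "data": {"commands": [[-0.8,0,0,0],[-1.6,0,0,0],[-2.3,0,0,0],[-2.8,0,0,0],[-3.1,0,0,0],[-3.3,0,0,0]]}}

```text
time_s: 13.88
tcp_pos: [0.5919, -0.0744, 0.0123]
tool_rot: [-0.0, -0.095, 0.996, -0.0]
contact_force: [-3.2, -1.5, 2.8]
width: 0.304
```

{"op": "jog_arm", "data": {"commands": [[-0.2,0,0,0],[-0.4,0,0,0],[-0.5,0,0,0],[-0.5,0,0,0]]}}

```text
time_s: 14.22
tcp_pos: [0.5941, -0.0739, 0.0123]
tool_rot: [-0.003, -0.095, 0.996, 0.0]
contact_force: [-9.9, -3.1, 6.6]
width: 0.304
```

{"op": "jog_arm", "data": {"commands": [[-0.2,0,0,0],[-0.3,0,0,0],[-0.3,0,0,0]]}}

```text
time_s: 14.47
tcp_pos: [0.5941, -0.0738, 0.0123]
tool_rot: [-0.005, -0.095, 0.995, 0.0]
contact_force: [-20.4, -6.6, 13.8]
width: 0.306
```

The force is rising (20 N) with no further travel, so the tin is against the wall. I'm backing off and lifting away.

{"op": "jog_arm", "data": {"commands": [[1,0,0,0],[3,0,0,0],[6,0,-2,0],[8,0,-6,0],[8,0,-10,0],[8,0,-14,0],[8,0,-16,0],[8,0,-16,0]]}}

```text
time_s: 15.13
tcp_pos: [0.5247, -0.0894, 0.1787]
tool_rot: [0.006, -0.094, 0.996, -0.003]
contact_force: [0.9, -0.0, 0.4]
width: 0.308
```

```bash
python3 - <<'E'
from h import *
tin=(*body(RACK,[[-.006,-.041,0]])[0][:2],.19)
a=env.snapshot("scene");b=env.snapshot("side")
cv2.imwrite("pics/sceneF.png",a);cv2.imwrite("pics/sideF.png",b)
overlay(a,"scene",RACK,tin,170,150,390,310,3.5,"ov10")
overlay(b,"side",RACK,tin,210,90,390,240,4,"ov11")
o=env.get_obs();overlay(env.snapshot("wrist"),"wrist",RACK,tin,0,0,512,384,1.5,"w9",RT("wrist",o))
W=np.array([512,384])
for c in("scene","side"):
    print(c,[(np.round(onplane(c,np.array(d["location"])*W,.02),3).tolist(),round(d["score"],2)) for d in env.spot_point(c,"tin_center")])
    for n in("jar","cutter","bowl","brush"): print(n,[(np.round(onplane(c,np.array(d["location"])*W,0),3).tolist(),round(d["score"],2)) for d in env.spot_point(c,n)[:1]])
E
```

```text
scene [([0.491, 0.17], 0.95), ([0.213, 0.283], 0.92), ([0.343, 0.124], 0.77), ([0.504, -0.21], 0.77), ([0.659, -0.069], 0.56), ([0.669, -0.068], 0.37)]
jar [([0.569, 0.416], 0.63)]
cutter [([0.413, 0.333], 0.69)]
bowl [([0.544, -0.43], 0.95)]
brush [([0.622, 0.138], 0.69)]
side [([0.497, -0.219], 0.9), ([0.335, 0.123], 0.89), ([0.224, 0.272], 0.87), ([0.481, 0.171], 0.84), ([0.654, -0.057], 0.64), ([0.675, -0.179], 0.42)]
jar [([0.597, 0.419], 0.93)]
cutter [([0.413, 0.335], 0.76)]
bowl [([0.658, -0.064], 0.45)]
brush [([0.365, -0.339], 0.62)]
```

View pics/ov10.png

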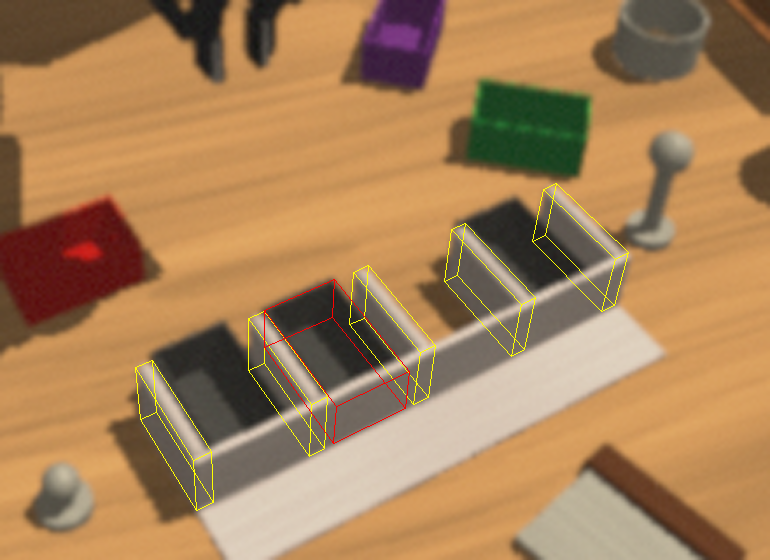

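View pics/ov11.png

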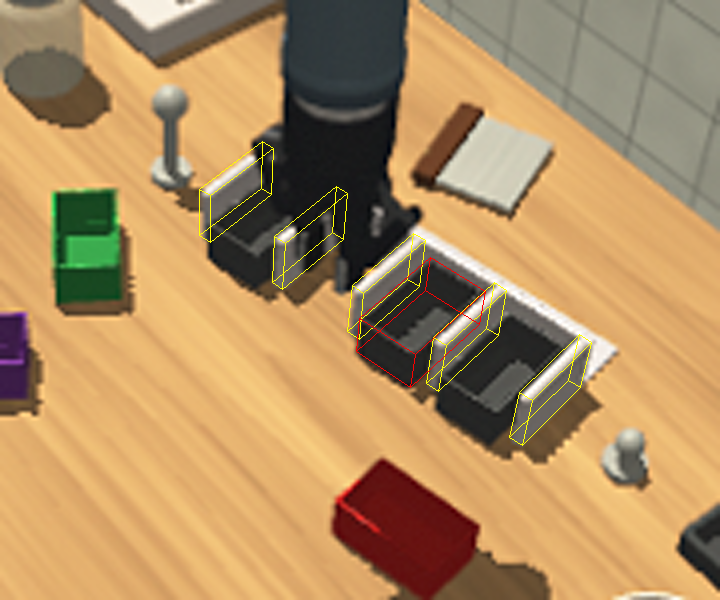

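View pics/w9.png

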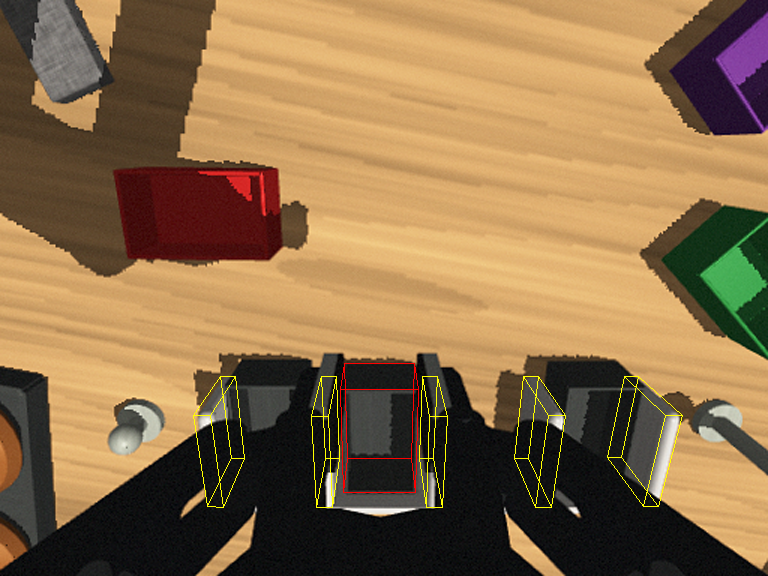

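The loose tin matches the predicted fully-home pose in all three views: (335,360) in the scene crop, (420,330) in the side crop and (380,425) in the wrist view. The bystanders look unmoved, so I'm handing in.

```bash
python3 - <<'E'
from plant import env
print(env.sign_off()); print(env.get_obs()["time_s"])
E
```

```text
the job is handed in; nothing more can be done
None
the job is handed in; nothing more can be done
```

I counted the gaps from the tall post, which stands at the rack's left end, by pressing the closed fingertips on plates 0, 1, 2 and 3 in turn (about 16, 17, 24 and 23 N). I hopped from plate to plate instead of sliding along the tops. Then I pushed the dark tin sideways with two fingers until it was in line with the third gap, and pushed it from behind into the gap. It stopped moving while the push force rose to about 20 N. I never gripped or lifted it. I handed in at about 16 s of the 70 s allowed; sign-off gives no verdict.

**Tin position:** overlays of the fully-home pose in the scene, side and wrist pictures match the tin to about 2–3 mm. The networks placed its centre at (0.659, -0.069) and (0.654, -0.057), against (0.651, -0.063) expected. The fingers were clear of everything.

**Bystanders:** nothing looks moved in the pictures.
- **Jar:** the network readings shifted by up to about 27 mm, inside the 30 mm limit. The arm never came near the jar, so I take this as detector scatter.
- **Bowl and brush:** one bowl reading (side view) and one brush reading (scene view) landed on the rack instead and were discarded. The other view of each put it where it started.
- **Bystander tins in the rack:** I checked these only by eye.

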